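# Lock the pressure cell with the box key

## Task

Lock the pressure cell: take the loose lid off its well and lay it flat on the desk clear of the cell, then fetch the key with the six-sided socket and the longer cross-bar from the slanted stand, put it upright down the well, and press and turn it in small steps until it drops fully home over the hidden hexagon screw head. Then turn the screw clockwise to its stop and let go, leaving the key standing on it; leave the short-barred square-socket key in the stand and do not push the wash bottle, dropper or screwdriver about.

Things in the scene. Friction and masses are not known exactly. Their poses are not given: they have to be found in the camera images.
- well_lid: thin round grey metal lid, 76 mm diameter, plate 3 mm thick, lying loose and centred (not screwed or hooked) on top of the cell over its well. Origin: centre of its underside, z up. In its middle a small knob stands from 3 to 14 mm above the underside; its solid part is 8 x 8 mm across x and y. 60 g.
- cell: pressure cell: fixed plain steel block 100 x 100 mm, 60 mm high, sides square to its x and y axes; a brass gas port stands 20 mm out of its +x side and low foot strips stick out 8 mm along its two y sides. Origin: centre of its underside on the desk, z up. In the middle of its top a round well, 56 mm wide, 44 mm deep, with a hexagon screw head at the bottom (see screw_top).
- screw_top (a point): centre of the flat top of the hexagon screw head, on the cell's axis, 34 mm above the cell's origin (26 mm below its top); axes those of the cell, not of the head. Head 30 mm across flats, 14 mm high, standing on a washer; on it a cone 3 mm high, 28 to 24 mm wide. Its flats face a different way every time (not told). A socket out of line stops on the flat top; in line it drops 14 mm to the washer.
- lock_screw (a joint): how far the hexagon screw has been turned, rad: 0 at the start, growing clockwise seen from above, stop at 0.6. Stiff: about 0.4 N m turns it and it stays where it is left; it does not turn anticlockwise from 0.
- box_key: steel T-key with a six-sided socket, 150 mm long, about 220 g. Origin: centre of the socket's mouth; z along the shank to the handle, y along the cross-bar. Socket 38 mm long, outside a hexagon 44 mm across flats, inside one 32 mm across flats and 24 mm deep, flats facing +x and -x in both; drops on when within about 7 degrees of any of six directions. Leans in one of the stand's two places.
- box_key_bar (a point): middle of the box key's cross-bar, 142 mm up the key from its origin, axes as the key's. The bar is 16 mm thick (x), 66 mm long (y), 16 mm high (z); below it a 14 mm round shank runs down to 38 mm above the mouth. In the stand the key leans 35 degrees from vertical. The saddle bars the socket's way up the slope, so lift the key 35 mm off the board (along its own x) first, then up.
- square_key: the other T-key, in the other place of the stand, same sizes but with a shorter cross-bar (40 mm) and a four-sided socket, 44 mm square outside, 31 mm inside. Origin and axes as for the box key. To be left there.
- key_stand: fixed slanted aluminium stand, two places 88 mm apart along its y. Origin: middle of the foot's y, on the desk; foot x -95 to +55 mm, 152 mm wide. Its board leans 35 degrees towards -x, so the handles point up and towards the robot; keys lie on the board's +x side. 20 mm high guides hold the lowest 36 mm of a key, a black saddle with 26 mm cheeks the shank from 88 to 100 mm up; above it is free.
- wash_bottle: tall white wash bottle, 176 mm high, 62 mm body, beyond the cell. Origin on the desk under it; body centre about 7 mm to its +x and 16 mm to its -y. Not to be disturbed.
- dropper: dark dropper bottle, 30 mm across, 101 mm high, close to a rear corner of the cell. Origin on the desk under its centre. Not to be disturbed.
- screwdriver: screwdriver, 125 mm long, 25 mm high, lying on the robot's side of the cell, roughly along the cell's y. Origin on the desk under the handle. Not to be disturbed.
- press_foot (a point): point on the desk under the middle of the fixed green hand press that stands between cell and stand; always there, world axes. Foot 134 mm in x, 84 mm in y, column and head 202 mm high, its lever up to 304 mm. Nearer the robot than the press the desk is bare: the strip up to 150 mm in front of this foot, level with it in y, is free. Left of the stand, beyond y = 0.39 m, a 240 mm high instrument.
There are look-alikes about, which are no part of the job. Leave any purple look-alike of the box_key alone.

How it is judged:
By the outcome, as a careful person would: the job done as asked, in the order asked, and still so for the second after the job is handed in, with the robot touching nothing.
It also fails if it takes over 72 s, if anything falls off the work surface, if the arm or the gripper's body presses on something with over 40 N, if the wrist force passes 120 N, or if a joint passes its speed limit or range.

## Robot

A 6-joint arm with a two-finger parallel gripper is mounted at the origin on a cart in front of the work surface, level with it; the furniture and walls round the work are solid. World frame = base frame: x ahead of the robot, y to its left, z up, the work surface at z = 0. Lengths are in m, angles in rad, forces in N, time in s.
With the tool pointing down it reaches from about 0.4 to 0.825 m from the base axis. Payload 7 kg.
Tool frame: the origin (TCP) lies midway between the tips of the shut fingers; the grasp point (between the pads) lies 19 mm behind it; z points along the fingers, y is the line along which they close (so a half turn about z gives the same grasp; the last joint's range is limited). The gripper opens to 88 mm and grips with 3 to 60 N. Pads are 19 mm wide; open, the fingers measure 130 mm over their backs; the gripper's body (78 mm by 193 mm) begins 47 mm behind the grasp point.
Start: joints at [-0.871, 0.359, 0.012, 0, -1.224, -0.288], TCP at [0.27, -0.619, 0.227] pointing down, gripper open.
Joint ranges: [-3.07, 3.07], [-1.43, 2.12], [-1.02, 1.25], [-3.03, 1.67], [-3.05, -0], [-3.03, 3.03]. Speed limits (rad/s): [2.39, 2.39, 3.01, 3.14, 3.14, 3.14].

## Interface

Orientations are given as [roll, pitch, yaw] about the fixed x, y, z axes, in that order (R = Rz(yaw) Ry(pitch) Rx(roll)).
In Python, from station import monitor, viewer, arm gives the robot as it stands.
- The arm moves only by the tool move_arm, never from a script. Its argument "deltas" is a list that holds one entry, the list of rows, each a list of 7 numbers: the turn, a rotation vector about the tool's x, y, z in degrees, then the shift along the tool's x, y, z in m, then the finger opening in m, from 0 to 0.0876. A call has 1 to 12 rows; each row is the pose to reach, as a shift and turn from the pose commanded when the call began, along the tool's axes at that moment; what a row does not reach only later rows make up. A row lasts 1/12 s, in which the tool goes at most 41.7 mm and 7.16 degrees, less where a joint would pass 70% of its speed; a pose out of reach is approached as far as the arm can. A call with a gripper value outside its range is refused whole. The fingers move at their own pace and stop on an object; "force" is the grip in N (left out, the last holds). Time passes only in rows, so rows that repeat a pose let the fingers close. It gives the time, the measured TCP pose, the force and the opening at its end, in the units of the state.
- monitor.get_state(): the state, without advancing time (a new reading comes with each control period).
- viewer.grab_frame(name): name is "side" or "top"; returns a dict with "frame" (384x512x3 uint8, blue, green, red), "vfov" (degrees; the focal length in pixels is half the picture's height over the tangent of half this angle, whatever the lens; pixels are square), "cx", "cy" (the principal point, pixels), "D" ([k1, k2, p1, p2, k3] as OpenCV has them; the pictures are not rectified), "xyz" and "orientation" of the camera in the world. Camera axes: x right, y down, z forward; pixel columns grow to the right and rows downward; lengths in m; the calibration is good to about 2 mm. A picture is of the moment at which its call begins. There is no depth.
- arm.job_done(): hands the job in, once; it reports no verdict.
The state is a dict: "t": time; "q": joint angles; "qd": joint speeds; "joint_efforts": joint torques, N m; "eef_pos": TCP position; "ee_rot": TCP orientation; "force": force on the tool from outside, world axes, zero at the start; "moment": the same for the moment, N m; "width": finger opening in m.
Only numpy, scipy, OpenCV 4.12 (cv2) and the standard library are available. Lean on these libraries where they do the work, as an engineer would, in place of code of your own. Each camera call takes 0.05 s, during which the arm holds its last target. There are 200 camera calls.

## Working session

There is one attempt and no reset: what is moved stays moved. The work goes in short steps, Python scripts to look and compute and a tool call to move; the robot and the scene stay as the last step left them, time stands still between calls to the robot, and variables do not carry over. Pictures are saved under pics/ and viewed, on a budget of 10 in all, crops included, one or two more only if the job needs it, and the job is handed in when it is done.

Besides the shell and the picture viewer there is one more tool, called by a JSON object that holds its "method" and its "body". move_arm: Moves the arm, as the interface text tells. Its arguments: {"type":"object","properties":{"deltas":{"type":"array","items":{"type":"array","items":{"type":"array","items":{"type":"number"}}}},"force":{"type":"number"}},"required":["deltas"]}

```bash
ls; mkdir -p pics
python3 - <<'E'
from station import monitor, viewer
import cv2, pickle
print(monitor.get_state())
for n in("side","top"):
    f=viewer.grab_frame(n); cv2.imwrite(f"pics/{n}0.png",f["frame"]); pickle.dump(f,open(f"{n}0.pkl","wb"))
    print(n,{k:v for k,v in f.items() if k!="frame"})
E
```

```text
pics
{'t': 0.0, 'q': array([-8.70880395e-01,  3.59403381e-01,  1.10223294e-02, -3.68514958e-04,
       -1.22408214e+00, -2.88096567e-01]), 'qd': array([-0.00015551, -0.00104873, -0.00057069, -0.00143032,  0.00010782,
        0.00057163]), 'joint_efforts': array([-1.62929398e-03, -5.82717812e+01,  2.93046552e+01,  6.99687481e+00,
        6.84214581e-03, -1.89465595e-04]), 'eef_pos': array([ 0.26995934, -0.61811345,  0.22559281]), 'ee_rot': array([ 3.13989605e+00, -1.41507631e-04, -2.72989868e+00]), 'force': array([-0.49826748, -0.37336291,  0.03775574]), 'moment': array([ 6.88623787e-05, -2.10402184e-02, -3.50980032e-03]), 'width': 0.08758050570288488}
side {'vfov': 57.51106752149299, 'cx': 259.74223757816816, 'cy': 185.37147085681485, 'D': array([-0.10417795,  0.        ,  0.        ,  0.        ,  0.        ]), 'xyz': array([ 0.63643338, -0.49967923,  0.77618579]), 'orientation': array([-2.45301664,  0.01728663,  0.17605656])}
top {'vfov': 46.7624616482205, 'cx': 253.88122619076142, 'cy': 201.23267034141668, 'D': array([0.00291805, 0.        , 0.        , 0.        , 0.        ]), 'xyz': array([0.44569063, 0.01529652, 1.25528453]), 'orientation': array([-3.06986396,  0.02112678, -1.57262503])}
```

View pics/side0.png

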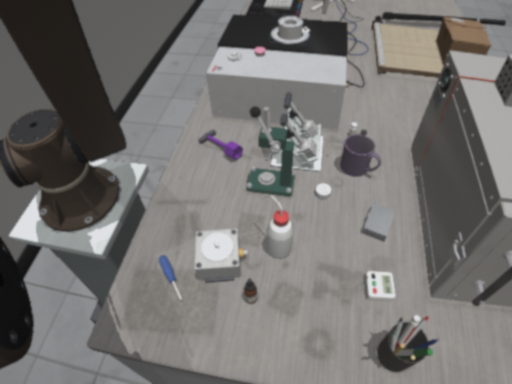

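View pics/top0.png

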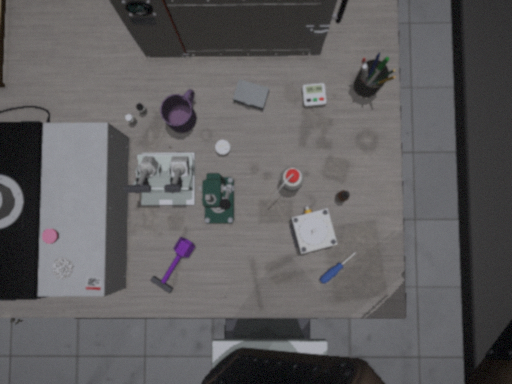

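The top view shows the cell at (315,232), stand at (165,180), press at (218,198), wash bottle at (291,180), dropper at (342,196), screwdriver at (338,267) and the purple look-alike at (175,265). The side view shows the cell at (217,255) and the stand at (295,140), partly behind the press. I'll write helpers and enlarge both stand and cell.

```bash
cat > h.py <<'E'
import numpy as np, cv2, pickle
from scipy.spatial.transform import Rotation as R
def load(n,k='0'): return pickle.load(open(f"{n}{k}.pkl","rb"))
def cam(f):
    fl=192/np.tan(np.radians(f["vfov"]/2)); K=np.array([[fl,0,f["cx"]],[0,fl,f["cy"]],[0,0,1.]])
    return K,np.array(f["D"]),R.from_euler('xyz',f["orientation"]).as_matrix(),np.array(f["xyz"])
def ray(f,uv):
    K,D,M,c=cam(f); p=cv2.undistortPoints(np.array([[uv]],float),K,D)[0,0]
    d=M@np.array([*p,1]); return c,d/np.linalg.norm(d)
def onz(f,uv,z):
    c,d=ray(f,uv); return c+d*(z-c[2])/d[2]
def tri(f1,u1,f2,u2):
    (a,d),(b,e)=ray(f1,u1),ray(f2,u2); s=np.linalg.lstsq(np.c_[d,-e],b-a,rcond=None)[0]
    p,q=a+s[0]*d,b+s[1]*e; return (p+q)/2,np.linalg.norm(p-q)
def proj(f,P):
    K,D,M,c=cam(f); P=np.atleast_2d(P); return cv2.projectPoints((P-c)@M,np.zeros(3),np.zeros(3),K,D)[0][:,0]
E
python3 - <<'E'
from h import *
s,t=load("side")["frame"],load("top")["frame"]
def crop(i,x,y,w,h,W,H):
    c=cv2.resize(i[y:y+h,x:x+w],(W,H),interpolation=cv2.INTER_CUBIC)
    for k in range(0,w,10): cv2.putText(c,str(x+k),(int(k*W/w),8),0,.28,(0,0,255),1); cv2.line(c,(int(k*W/w),9),(int(k*W/w),13),(0,0,255),1)
    for k in range(10,h,10): cv2.putText(c,str(y+k),(0,int(k*H/h)+3),0,.28,(0,0,255),1)
    return c
a=np.hstack([crop(t,120,145,80,60,400,300),crop(s,250,90,80,60,400,300)])
b=np.hstack([crop(t,280,185,80,60,400,300),crop(s,180,220,80,60,400,300)])
cv2.imwrite("pics/z.png",np.vstack([a,b]))
E
```

```text
(no output)
```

View pics/z.png

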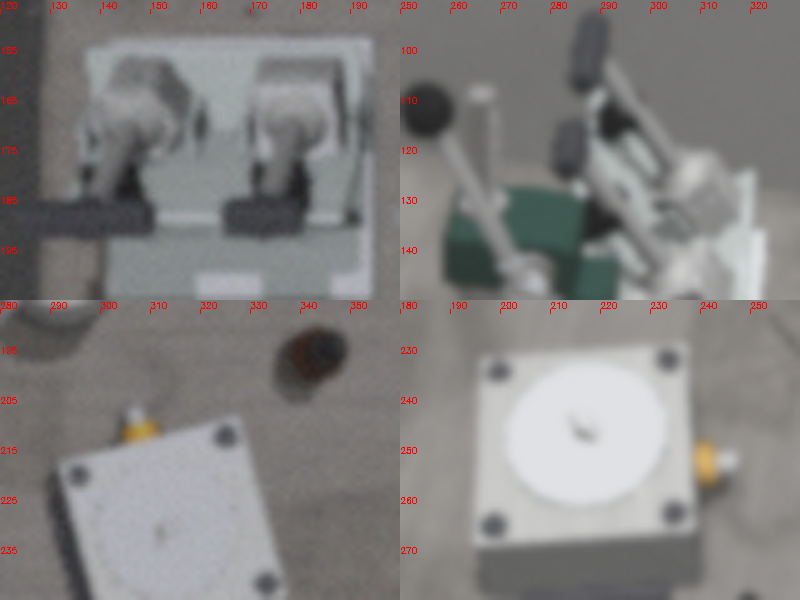

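The left place holds the hexagonal socket at about (148,163) with the long bar (125–151,188). The right one holds the square socket at (178,163) with the short bar (165–181,188), and the purple one lies on the desk. So the box key is the left (+y) one, far in the side view with its bar at (288,100). Next come the measurements.

Run:
```python
from h import *
np.set_printoptions(precision=4,suppress=True)
s,t=load("side"),load("top")
# cell top: screws/corners by hand + lid contour in side
print("lid/knob tri",tri(s,(216.5,245.5),t,(312,231)))
m=(s["frame"].min(2)>205).astype(np.uint8); m[:235-10]=0; m[280:]=0; m[:,:190]=0; m[:,245:]=0
c=max(cv2.findContours(m,0,1)[0],key=cv2.contourArea); e=cv2.fitEllipse(c); print("ellipse lid",e, onz(s,e[0],.0615))
cs={"ne":((233.3,231.7),(325,212)),"nw":((199.5,234),(295.5,219.7)),"se":((234.5,262.5),(333.3,241.7))}
for k,(a,b) in cs.items(): print("bolt",k,tri(s,a,t,b),onz(s,a,.06),onz(t,b,.06))
bt=((198.7,265),None); print("bolt sw",onz(s,bt[0],.06))
# key bars masks
for n,f,roi in(("top",t,(120,180,185,195)),("side",s,(278,90,296,128))):
    x0,y0,x1,y1=roi; g=f["frame"][y0:y1,x0:x1].astype(int); mm=((g.max(2)<(95)) ).astype(np.uint8)
    print(n); 
    for k in cv2.findContours(mm,0,1)[0]:
        if cv2.contourArea(k)>15: print(cv2.boundingRect(k+np.array([x0,y0])),cv2.minAreaRect(k+np.array([x0,y0])))
print("sq bar",tri(t,(172.7,188.3),s,(284,119.4)))
print("box bar",tri(t,(138,188.3),s,(287.7,100)))
for n,uv in {"stand NW":(137,153.2),"stand NE":(194.5,153.2),"stand SE":(194.5,204.5),"stand SW":(141,206),"press a":(203,173),"press b":(235,222),"instr":(128,123),"dropper":(342,196),"purplebar":(162,284),"sd tip":(355,254),"sd h":(322,281)}.items(): print(n,uv,onz(t,uv,0.0))
```

```text
lid/knob tri (array([ 0.4517, -0.1154,  0.0565]), np.float64(0.0010583513331597074))
ellipse lid ((216.9707489013672, 245.94268798828125), (27.64326286315918, 32.435787200927734), 73.4171371459961) [ 0.4548 -0.1188  0.0615]
bolt ne (array([ 0.5012, -0.1351,  0.1612]), np.float64(0.008415479710391333)) [ 0.4836 -0.0735  0.06  ] [ 0.502  -0.1506  0.06  ]
bolt nw (array([ 0.4467, -0.0884,  0.0839]), np.float64(0.07788467961585781)) [ 0.4048 -0.0935  0.06  ] [ 0.4815 -0.0713  0.06  ]
bolt se (array([ 0.463 , -0.1611,  0.0581]), np.float64(0.08365992261638454)) [ 0.5042 -0.1527  0.06  ] [ 0.4226 -0.1716  0.06  ]
bolt sw [ 0.4258 -0.1729  0.06  ]
top
(165, 180, 17, 13) ((173.0, 186.0), (12.0, 16.0), 90.0)
(120, 180, 31, 15) ((135.0, 187.0), (14.0, 30.0), 90.0)
side
(280, 114, 7, 12) ((283.0, 119.5), (11.0, 6.0), 90.0)
(290, 110, 6, 9) ((292.5, 114.0), (8.0, 5.0), 90.0)
(284, 93, 8, 16) ((287.2358093261719, 100.42452239990234), (6.4559454917907715, 15.796463012695312), 15.945395469665527)
sq bar (array([0.5594, 0.2417, 0.1549]), np.float64(0.0030417255903800095))
box bar (array([0.5592, 0.3285, 0.1559]), np.float64(0.0021969175086162104))
stand NW (137, 153.2) [0.6754 0.3772 0.    ]
stand NE (194.5, 153.2) [0.6745 0.2116 0.    ]
stand SE (194.5, 204.5) [0.5272 0.2104 0.    ]
stand SW (141, 206) [0.5234 0.3631 0.    ]
press a (203, 173) [0.6172 0.1868 0.    ]
press b (235, 222) [0.4773 0.0952 0.    ]
instr (128, 123) [0.7637 0.4048 0.    ]
dropper (342, 196) [ 0.5499 -0.2073  0.    ]
purplebar (162, 284) [0.3038 0.3002 0.    ]
sd tip (355, 254) [ 0.3871 -0.2409  0.    ]
sd h (322, 281) [ 0.3123 -0.148   0.    ]
```

```bash
cat >> h.py <<'E'
def go(p,rpy=None,st=None):
    from station import monitor
    st=st or monitor.get_state(); M=R.from_euler('xyz',st["ee_rot"])
    T=M if rpy is None else R.from_euler('xyz',np.radians(rpy))
    print("now",np.round(st["eef_pos"],4),np.round(np.degrees(st["ee_rot"]),2),"t",round(st["t"],2),"F",np.round(st["force"],1),"w",round(st["width"],4))
    print("turn deg",np.round((M.inv()*T).as_rotvec(degrees=True),2),"shift",np.round(M.inv().apply(np.array(p)-st["eef_pos"]),4))
E
python3 - <<'E'
from h import *
s,t=load("side"),load("top"); np.set_printoptions(precision=4,suppress=True)
for a,b in (((233.3,231.7),(295.5,219.7)),((234.5,262.5),(325,212)),((198.7,265),(333.3,241.7))): print(tri(s,a,t,b))
print("knob top",onz(t,(312,231),.07),"side",onz(s,(216.5,245.5),.07))
go([.4535,-.120,.17],[180,0,-165.5])
E
```

```text
(array([ 0.4822, -0.0714,  0.0562]), np.float64(0.0011729170208863533))
(array([ 0.5028, -0.1509,  0.0557]), np.float64(0.001318322736043666))
(array([ 0.4236, -0.1717,  0.0564]), np.float64(0.0023958273524448508))
knob top [ 0.4511 -0.1141  0.07  ] side [ 0.4556 -0.1224  0.07  ]
now [ 0.27   -0.6182  0.2257] [ 179.91   -0.01 -156.41] t 0.1 F [-0.1  1.  -0.4] w 0.0879
turn deg [ 0.09 -0.02  9.09] shift [-0.3676  0.383   0.0562]
```

{"method": "move_arm", "body": {"deltas": [[[0,0,9.1,-0.367,0.382,0.05,0.06],[0,0,9.1,-0.367,0.382,0.05,0.06],[0,0,9.1,-0.367,0.382,0.05,0.06],[0,0,9.1,-0.367,0.382,0.05,0.06],[0,0,9.1,-0.367,0.382,0.05,0.06],[0,0,9.1,-0.367,0.382,0.05,0.06],[0,0,9.1,-0.367,0.382,0.05,0.06],[0,0,9.1,-0.367,0.382,0.05,0.06],[0,0,9.1,-0.367,0.382,0.05,0.06],[0,0,9.1,-0.367,0.382,0.05,0.06],[0,0,9.1,-0.367,0.382,0.05,0.06],[0,0,9.1,-0.367,0.382,0.05,0.06]]]}}

```text
t: 1.1
eef_pos: [0.4425, -0.1495, 0.1795]
ee_rot: [3.142, 0.0, -2.889]
force: [0.2, -0.4, -0.6]
width: 0.06
```

{"method": "move_arm", "body": {"deltas": [[[0,0,0,0,0,0,0.04],[0,0,0,0,0,0,0.04]]]}}

```text
t: 1.27
eef_pos: [0.443, -0.1494, 0.1793]
ee_rot: [3.141, -0.001, -2.884]
force: [1.0, -0.6, -0.3]
width: 0.0516
```

```bash
python3 -c "
from h import *
go([.4535,-.120,.066],[180,0,-165.5])"
```

```text
now [ 0.443  -0.1494  0.1793] [ 1.7999e+02 -3.0000e-02 -1.6524e+02] t 1.27 F [ 1.  -0.6 -0.3] w 0.0516
turn deg [ 0.01 -0.03  0.26] shift [-0.0177  0.0257  0.1133]
```

{"method": "move_arm", "body": {"deltas": [[[0,0,0,-0.0175,0.0255,0.07,0.04],[0,0,0,-0.0175,0.0255,0.07,0.04],[0,0,0,-0.0175,0.0255,0.1,0.04],[0,0,0,-0.0175,0.0255,0.113,0.04],[0,0,0,-0.0175,0.0255,0.113,0.04],[0,0,0,-0.0175,0.0255,0.113,0.04]]]}}

```text
t: 1.77
eef_pos: [0.4523, -0.1236, 0.0659]
ee_rot: [3.141, -0.002, -2.89]
force: [0.1, 0.2, 0.1]
width: 0.0401
```

Run:
```python
from h import *
from station import viewer
go([.4535,-.120,.065],[180,0,-165.5])
o=[]
for n,(x,y) in (("side",(180,200)),("top",(275,190))):
    f=viewer.grab_frame(n); pickle.dump(f,open(f"{n}1.pkl","wb")); o.append(cv2.resize(f["frame"][y:y+80,x:x+80],(400,400),interpolation=2))
cv2.imwrite("pics/a1.png",np.hstack(o))
```

```text
now [ 0.4523 -0.1236  0.0659] [ 1.7999e+02 -1.2000e-01 -1.6558e+02] t 1.77 F [0.1 0.2 0.1] w 0.0401
turn deg [ 0.01 -0.12 -0.08] shift [-0.0021  0.0032  0.0008]
```

View pics/a1.png

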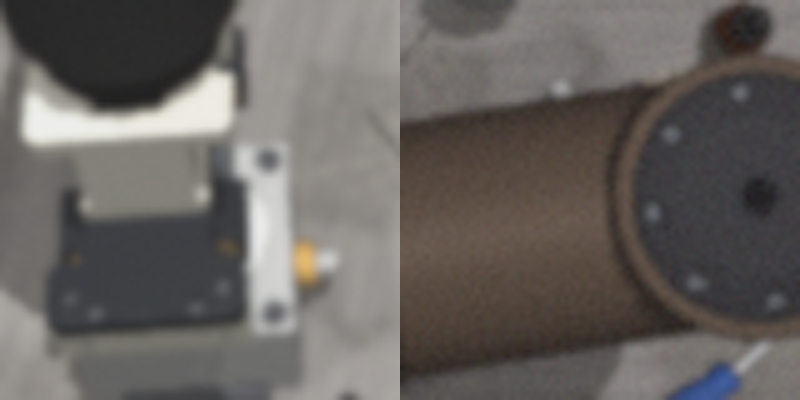

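The gripper hides the lid in both views; only the gas port (side, about (243,253)) and two cell bolts are visible. I'll close by feel and check the width.

{"method": "move_arm", "body": {"deltas": [[[0,0,0,-0.001,0.002,0.0012,0.0],[0,0,0,-0.001,0.002,0.0012,0.0],[0,0,0,-0.001,0.002,0.0012,0.0],[0,0,0,-0.001,0.002,0.0012,0.0],[0,0,0,-0.001,0.002,0.0012,0.0],[0,0,0,-0.001,0.002,0.0012,0.0],[0,0,0,-0.001,0.002,0.0012,0.0],[0,0,0,-0.001,0.002,0.0012,0.0]]], "force": 30}}

```text
t: 2.53
eef_pos: [0.4536, -0.1203, 0.0655]
ee_rot: [-3.142, 0.0, -2.889]
force: [-0.1, 0.6, 2.2]
width: 0.0069
```

```bash
python3 -c "
from h import *
go([.4535,-.120,.09],[180,0,-165.5])"
```

```text
now [ 0.4536 -0.1203  0.0655] [-180.     0.  -165.5] t 2.53 F [-0.1  0.6  2.2] w 0.0069
turn deg [-0.  0.  0.] shift [-0.      0.0003 -0.0245]
```

{"method": "move_arm", "body": {"deltas": [[[0,0,0,0,0,-0.01,0.0],[0,0,0,0,0,-0.02,0.0],[0,0,0,0,0,-0.035,0.0],[0,0,0,0,0,-0.05,0.0],[0,0,0,0,0,-0.05,0.0]]]}}

```text
t: 2.95
eef_pos: [0.4552, -0.1203, 0.1179]
ee_rot: [-3.141, 0.004, -2.888]
force: [1.3, 0.7, 0.0]
width: 0.0066
```

Run:
```python
from h import *
from station import viewer
go([.41,.09,.115],[180,0,-165.5])
f=viewer.grab_frame("side"); cv2.imwrite("pics/a2.png",cv2.resize(f["frame"][180:300,140:300],(640,480),interpolation=2))
```

```text
now [ 0.4552 -0.1203  0.1179] [-179.94    0.22 -165.47] t 2.95 F [1.3 0.7 0. ] w 0.0066
turn deg [-0.06  0.22  0.03] shift [-0.009   0.2149  0.0027]
```

View pics/a2.png

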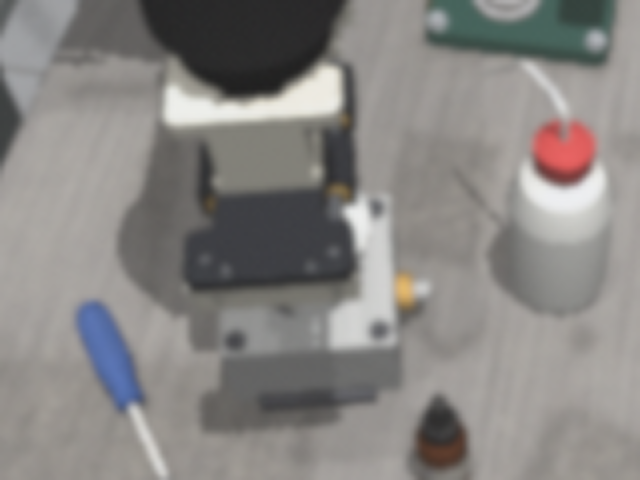

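The picture shows the gripper above the cell at (270,240). The bright patch at (355,225) may be lid or cell top, so I'll move aside and look again.

{"method": "move_arm", "body": {"deltas": [[[0,0,0,-0.009,0.215,0.0,0.0],[0,0,0,-0.009,0.215,0.0,0.0],[0,0,0,-0.009,0.215,0.0,0.0],[0,0,0,-0.009,0.215,0.0,0.0],[0,0,0,-0.009,0.215,0.0,0.0],[0,0,0,-0.009,0.215,0.0,0.0],[0,0,0,-0.009,0.215,0.0,0.0],[0,0,0,-0.009,0.215,0.0,0.0]]]}}

```text
t: 3.67
eef_pos: [0.4078, 0.0905, 0.1147]
ee_rot: [-3.141, -0.001, -2.886]
force: [1.1, -0.6, -0.6]
width: 0.0068
```

Run:
```python
from h import *
from station import viewer
go([.41,.09,.008],[180,0,-165.5])
o=[]
for n,(x,y,w,h) in (("side",(150,140,120,144)),("top",(270,180,100,120))):
    f=viewer.grab_frame(n); pickle.dump(f,open(f"{n}2.pkl","wb")); o.append(cv2.resize(f["frame"][y:y+h,x:x+w],(400,480),interpolation=2))
cv2.imwrite("pics/a3.png",np.hstack(o))
```

```text
now [0.4078 0.0905 0.1147] [-1.7998e+02 -6.0000e-02 -1.6538e+02] t 3.67 F [ 1.1 -0.6 -0.6] w 0.0068
turn deg [-0.02 -0.06  0.12] shift [-0.0021 -0.001   0.1067]
```

View pics/a3.png

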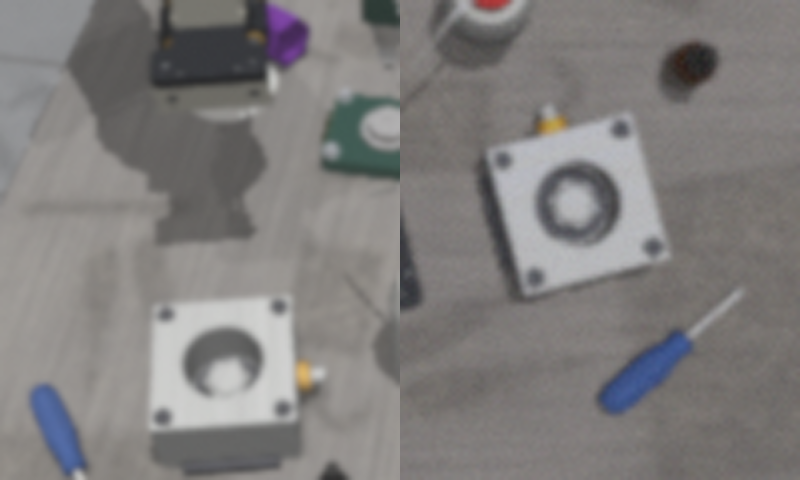

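The lid is in the gripper (side crop (225,112)). The well is open, at crop (222,362) in side and (577,203) in top, with the bright screw head inside. Now I'll lower the lid.

{"method": "move_arm", "body": {"deltas": [[[0,0,0,0,0,0.04,0.0],[0,0,0,0,0,0.08,0.0],[0,0,0,0,0,0.1,0.0],[0,0,0,0,0,0.104,0.0],[0,0,0,0,0,0.1065,0.0],[0,0,0,0,0,0.1085,0.0],[0,0,0,0,0,0.1095,0.0],[0,0,0,0,0,0.1095,0.0]]]}}

```text
t: 4.43
eef_pos: [0.4093, 0.0905, 0.0069]
ee_rot: [3.141, 0.002, -2.889]
force: [0.1, 0.4, -0.7]
width: 0.0064
```

Run:
```python
from h import *
np.set_printoptions(precision=4,suppress=True)
go([.41,.09,.005],[180,0,-165.5])
s,t=load("side",2),load("top",2)
# well rim: dark ring inside the bright top face (contour of dark region)
for n,f,(x,y,w,h),z in(("top",t,(400//4-100+300,215,30,30),.06),("side",s,(196,228,44,40),.06)):
    g=cv2.GaussianBlur(cv2.cvtColor(f["frame"],6),(3,3),0); 
    G=cv2.resize(g[y:y+h,x:x+w],None,fx=8,fy=8,interpolation=cv2.INTER_CUBIC)
    m=(G<(150 if n=="top" else 175)).astype(np.uint8)
    for c in cv2.findContours(m,cv2.RETR_EXTERNAL,1)[0]:
        if cv2.contourArea(c)>5000:
            H=cv2.convexHull(c); e=cv2.fitEllipse(H); p=((e[0][0]+.5)/8-.5+x,(e[0][1]+.5)/8-.5+y)
            print(n,p,np.array(e[1])/8,onz(f,p,.06),G.min(),G.max())
```

```text
now [0.4093 0.0905 0.0069] [ 179.95    0.12 -165.52] t 4.43 F [ 0.1  0.4 -0.7] w 0.0064
turn deg [ 0.05  0.12 -0.02] shift [-0.0006 -0.0007  0.0019]
top (314.15846729278564, 230.41341972351074) [21.7757 22.3564] [ 0.4527 -0.121   0.06  ] 76 186
side (229.98986053466797, 262.44551849365234) [16.5312 39.1392] [ 0.4941 -0.1544  0.06  ] 91 209
side (216.34916496276855, 248.05213356018066) [22.0542 25.8903] [ 0.4544 -0.1237  0.06  ] 91 209
side (226.4257411956787, 236.89862060546875) [24.3933 67.2025] [ 0.4706 -0.0904  0.06  ] 91 209
```

{"method": "move_arm", "body": {"deltas": [[[0,0,0,0,0,0.001,0.0],[0,0,0,0,0,0.002,0.0],[0,0,0,0,0,0.003,0.0],[0,0,0,0,0,0.003,0.0]]]}}

```text
t: 4.77
eef_pos: [0.4093, 0.0907, 0.0049]
ee_rot: [3.141, 0.002, -2.887]
force: [-7.4, -0.8, 28.2]
width: 0.0066
```

{"method": "move_arm", "body": {"deltas": [[[0,0,0,0,0,0.0,0.02],[0,0,0,0,0,0.0,0.04],[0,0,0,0,0,0.0,0.04],[0,0,0,0,0,-0.04,0.04],[0,0,0,0,0,-0.08,0.04],[0,0,0,0,0,-0.12,0.04],[0,0,0,0,0,-0.16,0.04],[0,0,0,0,0,-0.2,0.04],[0,0,0,0,0,-0.2,0.04]]]}}

```text
t: 5.52
eef_pos: [0.412, 0.0919, 0.2107]
ee_rot: [3.139, 0.012, -2.887]
force: [1.4, 0.8, 0.8]
width: 0.0402
```

Run:
```python
from h import *
from station import monitor
np.set_printoptions(precision=4,suppress=True)
s,t=load("side"),load("top")
for z in(.2,.25,.29): print("lever knob",z,onz(s,(255.5,112),z),onz(t,(225,203),z))
print("side barbox z.155",onz(s,(287.5,100.3),.158),"sq",onz(s,(283.7,119.5),.158))
print("top barbox",onz(t,(138,188.3),.158),"sq",onz(t,(172.7,188.3),.158))
print("purple", onz(t,(185,245),.02),onz(t,(162,284),.02))
print(monitor.get_state()["q"])
A=R.from_matrix(np.array([[0,-1,0],[-.8192,0,-.5736],[.5736,0,-.8192]]).T).as_euler('xyz',degrees=True);print(A)
go([.40,.3285,.26],A)
```

```text
lever knob 0.2 [0.4895 0.2063 0.2   ] [0.5176 0.1064 0.2   ]
lever knob 0.25 [0.5023 0.1451 0.25  ] [0.5142 0.1021 0.25  ]
lever knob 0.29 [0.5125 0.096  0.29  ] [0.5114 0.0986 0.29  ]
side barbox z.155 [0.5601 0.3246 0.158 ] sq [0.5605 0.2381 0.158 ]
top barbox [0.5579 0.3276 0.158 ] sq [0.5576 0.2407 0.158 ]
purple [0.4132 0.2329 0.02  ] [0.306  0.2957 0.02  ]
[ 0.6936 -0.0704 -0.5421  0.0029 -1.0868 -2.0113]
[-145.0005    0.      -90.    ]
now [0.412  0.0919 0.2107] [ 179.83    0.7  -165.42] t 5.52 F [1.4 0.8 0.8] w 0.0402
turn deg [ 29.42 -22.3  -73.11] shift [-0.0485  0.2322 -0.048 ]
```

{"method": "move_arm", "body": {"deltas": [[[0,0,0,0.0,0.05,-0.02,0.06],[0,0,0,-0.02,0.19,-0.05,0.06],[0,0,0,-0.02,0.19,-0.05,0.06],[0,0,0,-0.02,0.19,-0.05,0.06],[0,0,0,-0.02,0.19,-0.05,0.06],[0,0,0,-0.02,0.19,-0.05,0.06],[0,0,0,-0.02,0.19,-0.05,0.06],[0,0,0,-0.02,0.19,-0.05,0.06]]]}}

```text
t: 6.18
eef_pos: [0.3798, 0.2787, 0.2523]
ee_rot: [-3.141, -0.001, -2.888]
force: [-0.7, -0.6, 0.4]
width: 0.06
```

```bash
python3 -c "
from h import *
go([.46,.32,.27],[-145,0,-90])"
```

```text
now [0.3798 0.2787 0.2523] [-1.7997e+02 -5.0000e-02 -1.6547e+02] t 6.18 F [-0.7 -0.6  0.4] w 0.06
turn deg [ 29.74 -23.07 -72.95] shift [-0.0879  0.0198 -0.0178]
```

{"method": "move_arm", "body": {"deltas": [[[29.74,-23.07,-72.95,-0.088,0.02,-0.018,0.044],[29.74,-23.07,-72.95,-0.088,0.02,-0.018,0.044],[29.74,-23.07,-72.95,-0.088,0.02,-0.018,0.044],[29.74,-23.07,-72.95,-0.088,0.02,-0.018,0.044],[29.74,-23.07,-72.95,-0.088,0.02,-0.018,0.044],[29.74,-23.07,-72.95,-0.088,0.02,-0.018,0.044],[29.74,-23.07,-72.95,-0.088,0.02,-0.018,0.044],[29.74,-23.07,-72.95,-0.088,0.02,-0.018,0.044],[29.74,-23.07,-72.95,-0.088,0.02,-0.018,0.044],[29.74,-23.07,-72.95,-0.088,0.02,-0.018,0.044],[29.74,-23.07,-72.95,-0.088,0.02,-0.018,0.044],[29.74,-23.07,-72.95,-0.088,0.02,-0.018,0.044]]]}}

```text
t: 7.18
eef_pos: [0.4597, 0.3179, 0.2697]
ee_rot: [-2.529, -0.003, -1.566]
force: [-0.1, -1.2, 0.0]
width: 0.0439
```

```bash
python3 -c "
from h import *
from station import monitor
print(monitor.get_state()['q'].round(3))
go([.512,.327,.2245],[-145,0,-90])"
```

```text
[ 1.231 -0.09  -0.865  0.879 -0.782 -1.865]
now [0.4597 0.3179 0.2697] [-144.87   -0.19  -89.71] t 7.18 F [-0.1 -1.2  0. ] w 0.0439
turn deg [-0.13  0.02  0.35] shift [-0.0089 -0.0168  0.067 ]
```

{"method": "move_arm", "body": {"deltas": [[[0,0,0.3,-0.009,-0.017,0.04,0.06],[0,0,0.3,-0.009,-0.017,0.08,0.06],[0,0,0.3,-0.009,-0.017,0.1,0.06],[0,0,0.3,-0.009,-0.017,0.107,0.06],[0,0,0.3,-0.009,-0.017,0.107,0.06]]]}}

```text
t: 7.6
eef_pos: [0.5365, 0.3259, 0.1903]
ee_rot: [-2.533, -0.0, -1.579]
force: [0.5, -0.6, -0.4]
width: 0.0595
```

Run:
```python
from h import *
from station import viewer
go([.5695,.327,.1425],[-145,0,-90])
o=[]
for n,(x,y,w,h) in (("side",(240,80,96,96)),("top",(110,130,96,96))):
    f=viewer.grab_frame(n); pickle.dump(f,open(f"{n}3.pkl","wb")); o.append(cv2.resize(f["frame"][y:y+h,x:x+w],(400,400),interpolation=2))
cv2.imwrite("pics/a4.png",np.hstack(o))
```

```text
now [0.5365 0.3259 0.1903] [-1.4511e+02 -1.0000e-02 -9.0490e+01] t 7.6 F [ 0.5 -0.6 -0.4] w 0.0595
turn deg [ 0.11 -0.29 -0.4 ] shift [-0.0013  0.0002  0.0581]
```

View pics/a4.png

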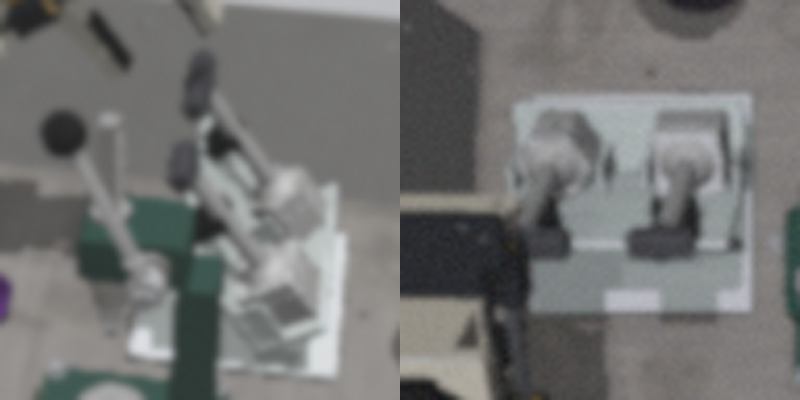

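The side crop shows the fingers open at (115,50) and (200,10), straddling the approach to the long dark bar at (200,82). The top crop shows the bar's free end at (568,243). A projection check of the target comes before going down.

Run:
```python
from h import *
from station import monitor
s,t=load("side",3),load("top",3); st=monitor.get_state(); M=R.from_euler('xyz',st["ee_rot"])
for k in(0,.039): p=st["eef_pos"]+M.apply([0,0,k]); print(k,p.round(4),proj(s,p),proj(t,p))
print("fingertips",proj(s,st["eef_pos"]+M.apply([[0,.03,0],[0,-.03,0]])))
# bar ends
b=st["eef_pos"]+M.apply([0,0,.039]); print("bar ends",proj(s,b+np.array([[0,.033,0],[0,-.033,0]])),proj(t,b+np.array([[0,.033,0],[0,-.033,0]])))
```

```text
0 [0.5363 0.3276 0.193 ] [[279.74408147  88.77075994]] [[133.78539147 195.75036012]]
0.039 [0.5587 0.3275 0.161 ] [[287.17457802  98.7890484 ]] [[137.7036218  187.86702006]]
fingertips [[271.10787853  92.9735858 ]
 [288.65434331  84.44960404]]
bar ends [[288.55588466  92.08002824]
 [285.72952335 105.80338885]] [[124.52641468 187.9189471 ]
 [150.89551651 187.81496415]]
```

{"method": "move_arm", "body": {"deltas": [[[0,0,0,0,0,0.03,0.06],[0,0,0,0,0,0.045,0.06],[0,0,0,0,0,0.06,0.06],[0,0,0,0,0,0.06,0.06]]]}}

```text
t: 8.03
eef_pos: [0.5712, 0.3273, 0.1437]
ee_rot: [-2.534, 0.005, -1.585]
force: [0.9, -0.8, 0.9]
width: 0.0596
```

{"method": "move_arm", "body": {"deltas": [[[0,0,0,0,0,0,0.0],[0,0,0,0,0,0,0.0],[0,0,0,0,0,0,0.0],[0,0,0,0,0,0,0.0],[0,0,0,0,0,0,0.0],[0,0,0,0,0,0,0.0],[0,0,0,0,0,0,0.0],[0,0,0,0,0,0,0.0]]], "force": 60}}

```text
t: 8.7
eef_pos: [0.5698, 0.3302, 0.1449]
ee_rot: [-2.531, 0.003, -1.575]
force: [-4.3, 0.8, 3.3]
width: 0.0157
```

```bash
python3 -c "
from h import *
from station import monitor
go([.5695,.327,.1425],[-145,0,-90]);print(monitor.get_state()['moment'])"
```

```text
now [0.5698 0.3302 0.1449] [-145.04    0.17  -90.26] t 8.7 F [-4.3  0.8  3.3] w 0.0157
turn deg [ 0.04 -0.01 -0.31] shift [0.0032 0.0016 0.0018]
[0.08432269 2.68177305 0.05444754]
```

{"method": "move_arm", "body": {"deltas": [[[0,0,0,0,-0.01,0,0.0],[0,0,0,0,-0.02,0,0.0],[0,0,0,0,-0.03,0,0.0],[0,0,0,0,-0.045,0,0.0],[0,0,0,0,-0.045,0,0.0],[0,0,0,0,-0.045,0,0.0]]]}}

```text
t: 9.2
eef_pos: [0.607, 0.3301, 0.1709]
ee_rot: [-2.531, 0.003, -1.576]
force: [-3.4, 0.2, 3.4]
width: 0.0154
```

{"method": "move_arm", "body": {"deltas": [[[0,0,0,0,0,-0.03,0.0],[0,0,0,0,0,-0.06,0.0],[0,0,0,0,0,-0.09,0.0],[0,0,0,0,0,-0.12,0.0],[0,0,0,0,0,-0.15,0.0],[0,0,0,0,0,-0.15,0.0]]]}}

```text
t: 9.7
eef_pos: [0.5199, 0.3312, 0.2984]
ee_rot: [-2.528, 0.008, -1.575]
force: [-0.6, 1.5, -2.3]
width: 0.0157
```

```bash
python3 -c "
from h import *
from station import monitor
go([.42,.31,.32],[180,0,-90]);print(monitor.get_state()['moment'],monitor.get_state()['q'])"
```

```text
now [0.5199 0.3312 0.2984] [-144.83    0.44  -90.23] t 9.7 F [-0.6  1.5 -2.3] w 0.0157
turn deg [-35.17   0.36  -0.36] shift [ 0.0214  0.0691 -0.0753]
[0.39852432 2.82207111 0.28793444] [ 1.11586837 -0.02775741 -0.73735139  0.85015267 -0.75636597 -1.7288771 ]
```

{"method": "move_arm", "body": {"deltas": [[[-35.2,0.36,-0.36,0.021,0.069,-0.075,0.0],[-35.2,0.36,-0.36,0.021,0.069,-0.075,0.0],[-35.2,0.36,-0.36,0.021,0.069,-0.075,0.0],[-35.2,0.36,-0.36,0.021,0.069,-0.075,0.0],[-35.2,0.36,-0.36,0.021,0.069,-0.075,0.0],[-35.2,0.36,-0.36,0.021,0.069,-0.075,0.0],[-35.2,0.36,-0.36,0.021,0.069,-0.075,0.0]]]}}

```text
t: 10.28
eef_pos: [0.4234, 0.309, 0.3142]
ee_rot: [3.134, -0.007, -1.576]
force: [1.2, 0.8, -3.7]
width: 0.0153
```

```bash
python3 -c "
from h import *
from station import monitor
go([.42,-.1,.32],[180,0,-90]);print(monitor.get_state()['q'])"
```

```text
now [0.4234 0.309  0.3142] [179.56  -0.42 -90.32] t 10.28 F [ 1.2  0.8 -3.7] w 0.0153
turn deg [ 0.44 -0.42 -0.33] shift [ 0.4091  0.0011 -0.0028]
[ 1.00304285  0.06819864 -0.16312856 -0.00267753 -1.34983656 -1.00812012]
```

{"method": "move_arm", "body": {"deltas": [[[0,0,0,0.41,0,0,0.0],[0,0,0,0.41,0,0,0.0],[0,0,0,0.41,0,0,0.0],[0,0,0,0.41,0,0,0.0],[0,0,0,0.41,0,0,0.0],[0,0,0,0.41,0,0,0.0],[0,0,0,0.41,0,0,0.0],[0,0,0,0.41,0,0,0.0],[0,0,0,0.41,0,0,0.0],[0,0,0,0.41,0,0,0.0],[0,0,0,0.41,0,0,0.0],[0,0,0,0.41,0,0,0.0]]]}}

```text
t: 11.28
eef_pos: [0.4195, -0.1037, 0.3164]
ee_rot: [3.136, -0.008, -1.579]
force: [1.0, 0.1, -2.3]
width: 0.015
```

```bash
python3 -c "
from h import *
from station import monitor
go([.453,-.1218,.215],[180,0,-90]);print(monitor.get_state()['q'])"
```

```text
now [ 0.4195 -0.1037  0.3164] [179.69  -0.43 -90.45] t 11.28 F [ 1.   0.1 -2.3] w 0.015
turn deg [ 0.31 -0.43 -0.45] shift [ 0.0171 -0.0342  0.1013]
[ 0.22352944 -0.10555631 -0.33135085  0.00622694 -1.35199971 -0.23278343]
```

{"method": "move_arm", "body": {"deltas": [[[0.3,-0.4,-0.4,0.017,-0.034,0.02,0.0],[0.3,-0.4,-0.4,0.017,-0.034,0.06,0.0],[0.3,-0.4,-0.4,0.017,-0.034,0.09,0.0],[0.3,-0.4,-0.4,0.017,-0.034,0.101,0.0],[0.3,-0.4,-0.4,0.017,-0.034,0.101,0.0],[0.3,-0.4,-0.4,0.017,-0.034,0.101,0.0]]]}}

```text
t: 11.78
eef_pos: [0.4541, -0.118, 0.2161]
ee_rot: [3.141, 0.0, -1.564]
force: [-0.2, -0.4, -2.2]
width: 0.0154
```

Run:
```python
from h import *
from station import viewer,monitor
np.set_printoptions(precision=4,suppress=True)
go([.453,-.1218,.195],[180,0,-90])
st=monitor.get_state();M=R.from_euler('xyz',st["ee_rot"])
o=[];f=viewer.grab_frame("side"); pickle.dump(f,open("side4.pkl","wb"))
img=cv2.resize(f["frame"][200:290,160:280],(800,600),interpolation=2)
for z in (.123,.085):
    for p in proj(f,st["eef_pos"]+M.apply([[.0254*np.sin(a),.0254*np.cos(a),z] for a in np.radians(range(30,390,60))])):
        q=((p-[160,200]+.5)*6.667).astype(int); cv2.circle(img,tuple(map(int,q)),3,(0,0,255),1)
for p in proj(f,[[.453+.028*np.cos(a),-.1218+.028*np.sin(a),.06] for a in np.radians(range(0,360,20))]): cv2.circle(img,tuple(map(int,(p-[160,200]+.5)*6.667)),2,(0,200,0),1)
cv2.imwrite("pics/a5.png",img)
```

```text
now [ 0.4541 -0.118   0.2161] [179.98   0.03 -89.63] t 11.78 F [-0.2 -0.4 -2.2] w 0.0154
turn deg [0.02 0.03 0.37] shift [0.0038 0.0011 0.0211]
```

View pics/a5.png

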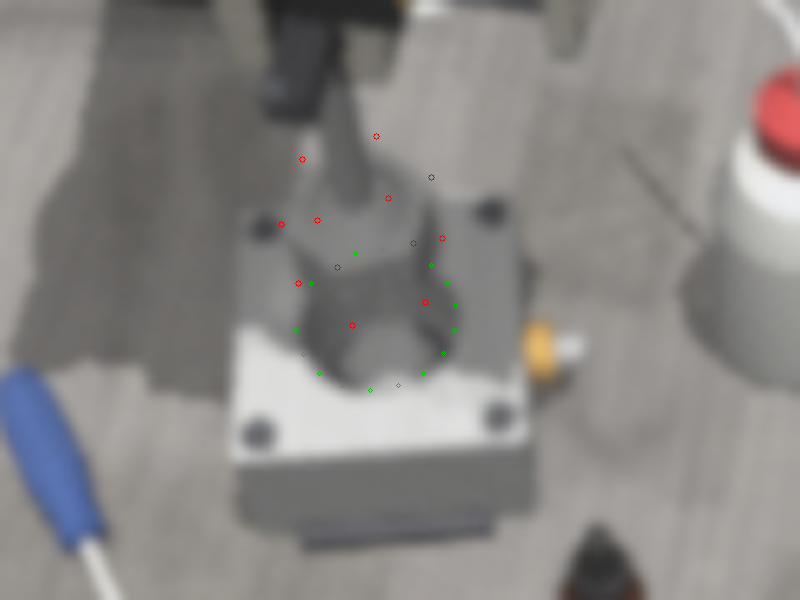

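The key stands upright above the well. Its socket's top face is at about (365,205) and its dark side facet reaches to about y=325. The drawn socket outline (red) and well rim (green) roughly fit, so I'll check the outline with more contrast.

Run:
```python
from h import *
f=load("side",4)
g=cv2.resize(f["frame"][208:264,190:246],(784,784)[:2],interpolation=2)
g=cv2.createCLAHE(3,(3,3)).apply(cv2.cvtColor(g,6))
g=cv2.resize(g,(600,600)); g=cv2.cvtColor(g,8)
from station import monitor
st=monitor.get_state();M=R.from_euler('xyz',st["ee_rot"])
for z,c in ((.123,(0,0,255)),(.085,(255,0,255))):
    P=proj(f,st["eef_pos"]+M.apply([[.0254*np.sin(a),.0254*np.cos(a),z] for a in np.radians(range(30,390,60))]))
    cv2.polylines(g,[((P-[190,208]+.5)*10.714).astype(int)],True,c,1)
cv2.imwrite("pics/a6.png",g); print(st["eef_pos"])
```

```text
[ 0.45487127 -0.11799764  0.21718013]
```

View pics/a6.png

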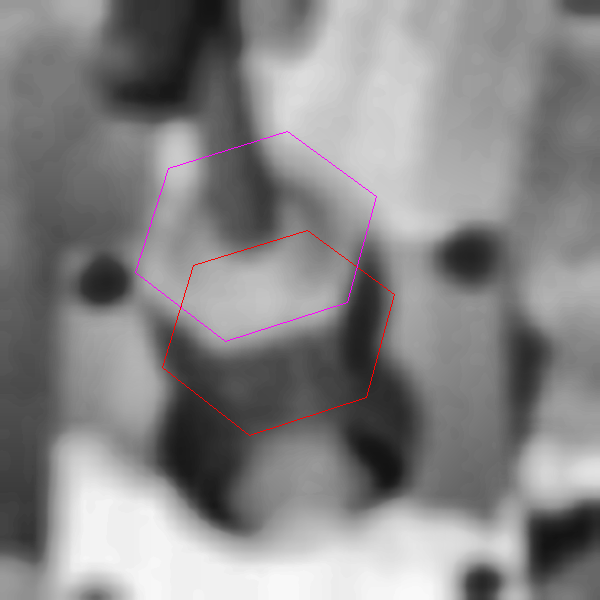

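The predicted hexagons (drawn from the TCP pose) lie on the socket's top face and mouth to about 1 px, so the key axis is at the TCP. Next I'll centre it and lower.

{"method": "move_arm", "body": {"deltas": [[[0,0,0,0.004,0.0015,0.005,0.0],[0,0,0,0.004,0.0015,0.012,0.0],[0,0,0,0.004,0.0015,0.02,0.0],[0,0,0,0.004,0.0015,0.02,0.0],[0,0,0,0.004,0.0015,0.02,0.0],[0,0,0,0.004,0.0015,0.02,0.0]]]}}

```text
t: 12.33
eef_pos: [0.453, -0.1224, 0.1965]
ee_rot: [-3.14, 0.002, -1.565]
force: [-0.1, 0.1, -3.3]
width: 0.0155
```

```bash
cat > avg.py <<'E'
from h import *
from station import viewer,monitor
def avg(n=4):
    P=[]
    for i in range(n): P.append(monitor.get_state()); viewer.grab_frame("side")
    st=dict(P[-1])
    for k in ("eef_pos","force","moment"): st[k]=np.mean([p[k] for p in P],0)
    st["ee_rot"]=R.from_euler('xyz',[p["ee_rot"] for p in P]).mean().as_euler('xyz'); print("moment",st["moment"].round(2)); return st
E
python3 -c "
from avg import *
go([.453,-.122,.165],[180,0,-90],avg())"
```

```text
moment [-0.01  0.1  -0.  ]
now [ 0.4531 -0.1224  0.1966] [-1.7991e+02  1.1000e-01 -8.9690e+01] t 12.48 F [ 0.2  0.  -2.7] w 0.0154
turn deg [-0.09  0.11  0.31] shift [-0.0003  0.0002  0.0316]
```

{"method": "move_arm", "body": {"deltas": [[[0,0,0,0,0,0.006,0.0],[0,0,0,0,0,0.012,0.0],[0,0,0,0,0,0.015,0.0],[0,0,0,0,0,0.018,0.0],[0,0,0,0,0,0.02,0.0],[0,0,0,0,0,0.02,0.0]]]}}

```text
t: 13.03
eef_pos: [0.4526, -0.1223, 0.1758]
ee_rot: [-3.141, 0.002, -1.565]
force: [-0.2, -0.5, -3.4]
width: 0.0156
```

{"method": "move_arm", "body": {"deltas": [[[0,0,0,0,0,0.004,0.0],[0,0,0,0,0,0.008,0.0],[0,0,0,0,0,0.011,0.0],[0,0,0,0,0,0.014,0.0],[0,0,0,0,0,0.016,0.0],[0,0,0,0,0,0.018,0.0],[0,0,0,0,0,0.018,0.0]]]}}

```text
t: 13.62
eef_pos: [0.4536, -0.1226, 0.1593]
ee_rot: [-3.139, 0.001, -1.565]
force: [-2.5, 0.6, 7.3]
width: 0.0154
```

```bash
python3 -c "
from avg import *
go([.453,-.122,.157],[180,0,-90],avg(3))"
```

```text
moment [ 0.28  1.2  -0.  ]
now [ 0.4535 -0.1225  0.1594] [-1.7987e+02  7.0000e-02 -8.9650e+01] t 13.72 F [-2.8  0.5  6.8] w 0.0153
turn deg [-0.13  0.07  0.35] shift [-0.0005  0.0005  0.0024]
```

Contact at z=0.1594 with about 10 N, so the socket is standing on the head. I'll press and seek clockwise in small steps.

{"method": "move_arm", "body": {"deltas": [[[0,0,0,0,0,0.002,0.0],[0,0,2,0,0,0.003,0.0],[0,0,4,0,0,0.003,0.0],[0,0,6,0,0,0.003,0.0],[0,0,8,0,0,0.003,0.0],[0,0,10,0,0,0.003,0.0],[0,0,10,0,0,0.003,0.0]]]}}

```text
t: 14.35
eef_pos: [0.4531, -0.1223, 0.1554]
ee_rot: [-3.14, 0.002, -1.741]
force: [0.5, -0.7, -2.2]
width: 0.0156
```

It dropped. I'll press straight down now.

{"method": "move_arm", "body": {"deltas": [[[0,0,0,0,0,0.002,0.0],[0,0,0,0,0,0.004,0.0],[0,0,0,0,0,0.006,0.0],[0,0,0,0,0,0.006,0.0]]]}}

```text
t: 14.68
eef_pos: [0.4529, -0.1222, 0.1489]
ee_rot: [-3.141, 0.002, -1.739]
force: [0.5, -0.2, -4.2]
width: 0.0151
```

{"method": "move_arm", "body": {"deltas": [[[0,0,0,0,0,0.002,0.0],[0,0,0,0,0,0.004,0.0],[0,0,0,0,0,0.006,0.0],[0,0,0,0,0,0.007,0.0],[0,0,0,0,0,0.007,0.0]]]}}

```text
t: 15.1
eef_pos: [0.455, -0.1226, 0.1458]
ee_rot: [-3.136, 0.001, -1.738]
force: [-7.1, 4.0, 28.0]
width: 0.0158
```

```bash
python3 -c "
from avg import *
go([.453,-.122,.143],[180,0,-100],avg(3))"
```

```text
moment [ 1.41  3.07 -0.03]
now [ 0.455  -0.1226  0.1459] [-1.7969e+02  9.0000e-02 -9.9580e+01] t 15.2 F [-6.7  3.8 27.6] w 0.0154
turn deg [-0.31  0.09  0.42] shift [-0.0003  0.0021  0.0028]
```

Fully home: it stops at z=0.1459 with 28 N, 13.5–14 mm below the first contact. I'll ease the pressure and turn clockwise.

{"method": "move_arm", "body": {"deltas": [[[0,0,0,0,0,-0.003,0.0],[0,0,3,0,0,-0.003,0.0],[0,0,6,0,0,-0.003,0.0],[0,0,9,0,0,-0.003,0.0],[0,0,12,0,0,-0.003,0.0],[0,0,15,0,0,-0.003,0.0],[0,0,18,0,0,-0.003,0.0],[0,0,20,0,0,-0.003,0.0],[0,0,20,0,0,-0.003,0.0]]]}}

```text
t: 16.0
eef_pos: [0.4535, -0.1223, 0.1459]
ee_rot: [-3.14, 0.002, -2.089]
force: [-0.1, -0.1, 3.2]
width: 0.0155
```

```bash
python3 -c "
from avg import *
go([.453,-.122,.143],[180,0,-120],avg(2))"
```

```text
moment [0.01 0.14 0.29]
now [ 0.4535 -0.1223  0.1459] [-1.7994e+02  1.4000e-01 -1.1965e+02] t 16.05 F [-0.5 -0.4  3.6] w 0.0158
turn deg [-0.06  0.14  0.35] shift [-0.      0.0006  0.0029]
```

{"method": "move_arm", "body": {"deltas": [[[0,0,3,0,0,0,0.0],[0,0,6,0,0,0,0.0],[0,0,9,0,0,0,0.0],[0,0,12,0,0,0,0.0],[0,0,12,0,0,0,0.0]]]}}

```text
t: 16.52
eef_pos: [0.4534, -0.1223, 0.1459]
ee_rot: [-3.141, 0.003, -2.299]
force: [-0.6, 0.3, 4.8]
width: 0.0151
```

```bash
python3 -c "
from avg import *
go([.453,-.122,.143],[180,0,-135],avg(2))"
```

```text
moment [0.04 0.34 0.31]
now [ 0.4534 -0.1223  0.1459] [-1.7998e+02  1.5000e-01 -1.3165e+02] t 16.57 F [-1.   0.1  4.7] w 0.0153
turn deg [-0.01  0.15  3.35] shift [0.     0.0005 0.0029]
```

{"method": "move_arm", "body": {"deltas": [[[0,0,2,0,0,0,0.0],[0,0,4,0,0,0,0.0],[0,0,6,0,0,0,0.0],[0,0,6,0,0,0,0.0]]]}}

```text
t: 16.95
eef_pos: [0.4533, -0.1223, 0.1459]
ee_rot: [3.142, 0.002, -2.402]
force: [-0.7, 1.1, 5.6]
width: 0.0155
```

```bash
python3 -c "
from avg import *
go([.453,-.122,.143],[180,0,-140],avg(2))"
```

```text
moment [0.11 0.45 0.39]
now [ 0.4533 -0.1223  0.1458] [ 1.800e+02  1.400e-01 -1.376e+02] t 17.0 F [-1.   0.8  5.5] w 0.0153
turn deg [0.01 0.14 2.4 ] shift [0.     0.0004 0.0028]
```

{"method": "move_arm", "body": {"deltas": [[[0,0,2,0,0,0,0.0],[0,0,4,0,0,0,0.0],[0,0,4,0,0,0,0.0]]]}}

```text
t: 17.3
eef_pos: [0.4533, -0.1223, 0.1458]
ee_rot: [3.141, 0.002, -2.472]
force: [-1.3, 0.8, 5.7]
width: 0.0154
```

```bash
python3 -c "
from avg import *
go([.453,-.122,.143],[180,0,-140],avg(2))"
```

```text
moment [0.15 0.51 0.41]
now [ 0.4533 -0.1223  0.1458] [ 1.7998e+02  1.4000e-01 -1.4160e+02] t 17.35 F [-0.9  1.   5.8] w 0.0153
turn deg [ 0.01  0.14 -1.6 ] shift [0.     0.0004 0.0028]
```

{"method": "move_arm", "body": {"deltas": [[[0,0,2,0,0,0,0.0],[0,0,4,0,0,0,0.0],[0,0,4,0,0,0,0.0]]]}}

```text
t: 17.65
eef_pos: [0.4533, -0.1223, 0.1458]
ee_rot: [3.141, 0.002, -2.542]
force: [-1.7, 0.6, 4.9]
width: 0.0155
```

```bash
python3 -c "
from avg import *
go([.453,-.122,.143],[180,0,-140],avg(2))"
```

```text
moment [0.21 0.5  0.47]
now [ 0.4532 -0.1223  0.1458] [ 1.7997e+02  1.4000e-01 -1.4559e+02] t 17.7 F [-1.4  0.7  5.5] w 0.0153
turn deg [ 0.02  0.14 -5.59] shift [0.     0.0004 0.0028]
```

{"method": "move_arm", "body": {"deltas": [[[0,0,2,0,0,0,0.0],[0,0,4,0,0,0,0.0],[0,0,6,0,0,0,0.0],[0,0,6,0,0,0,0.0]]]}}

```text
t: 18.08
eef_pos: [0.4533, -0.1223, 0.1458]
ee_rot: [3.141, 0.002, -2.645]
force: [-0.2, 1.1, 4.8]
width: 0.0154
```

Run:
```python
from avg import *
st=avg(2); go([.453,-.122,.143],[180,0,-140],st)
f=viewer.grab_frame("side"); g=cv2.resize(f["frame"][190:280,160:280],(800,600),interpolation=2); M=R.from_euler('xyz',st["ee_rot"])
P=proj(f,st["eef_pos"]+M.apply([[-.033,0,-.019],[.033,0,-.019]]));cv2.polylines(g,[((P-[160,190]+.5)*6.667).astype(int)],False,(0,0,255),1)
cv2.imwrite("pics/a7.png",g)
```

```text
moment [0.11 0.42 1.39]
now [ 0.4534 -0.1223  0.1458] [ 1.7998e+02  1.3000e-01 -1.5150e+02] t 18.13 F [-0.6  0.7  5.4] w 0.0155
turn deg [ 1.00e-02  1.30e-01 -1.15e+01] shift [0.0002 0.0005 0.0028]
```

View pics/a7.png

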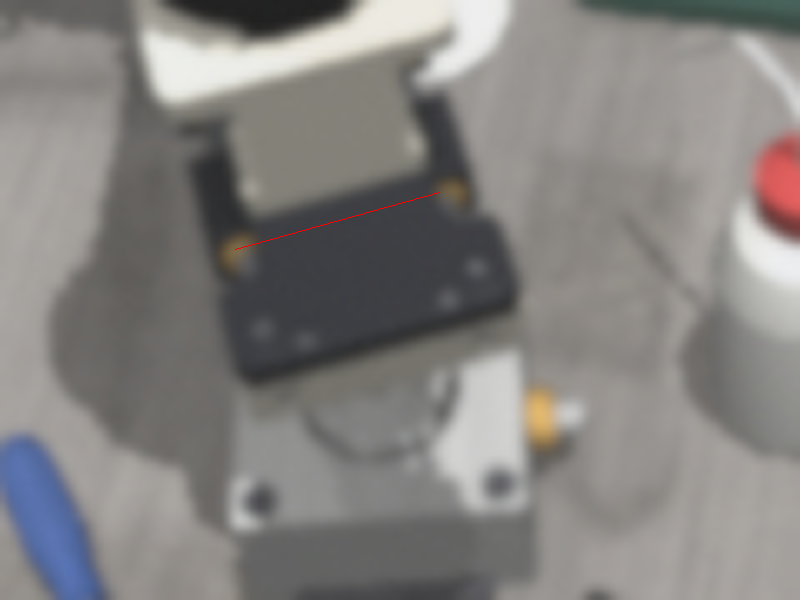

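The moment jumped from 0.47 to 1.39 N m, so the stop is reached; the key is down the well with the gripper over it. I'll confirm with a bit more turn, then relax.

{"method": "move_arm", "body": {"deltas": [[[0,0,1.0,0,0,0,0.0],[0,0,1.5,0,0,0,0.0],[0,0,1.5,0,0,0,0.0]]]}}

```text
t: 18.48
eef_pos: [0.4534, -0.1223, 0.1459]
ee_rot: [3.141, 0.002, -2.669]
force: [-0.9, 0.7, 5.3]
width: 0.0159
```

```bash
python3 -c "
from avg import *
go([.453,-.122,.143],[180,0,-140],avg(2))"
```

```text
moment [0.11 0.37 1.52]
now [ 0.4534 -0.1223  0.1459] [ 1.7998e+02  1.3000e-01 -1.5292e+02] t 18.53 F [-0.7  0.1  5.3] w 0.0155
turn deg [  0.     0.13 -12.92] shift [0.0002 0.0005 0.0029]
```

{"method": "move_arm", "body": {"deltas": [[[0,0,-1.5,0,0,-0.001,0.0],[0,0,-2.5,0,0,-0.001,0.0],[0,0,-2.5,0,0,-0.001,0.0]]]}}

```text
t: 18.83
eef_pos: [0.4527, -0.1222, 0.146]
ee_rot: [3.14, 0.001, -2.627]
force: [0.6, 0.1, -2.7]
width: 0.0157
```

{"method": "move_arm", "body": {"deltas": [[[0,0,0,0,0,0,0.024],[0,0,0,0,0,0,0.04],[0,0,0,0,0,0,0.06],[0,0,0,0,0,0,0.06],[0,0,0,0,0,0,0.06]]]}}

```text
t: 19.25
eef_pos: [0.453, -0.1223, 0.1464]
ee_rot: [3.14, 0.002, -2.63]
force: [0.7, -0.1, -0.0]
width: 0.0432
```

{"method": "move_arm", "body": {"deltas": [[[0,0,0,0,0,-0.015,0.06],[0,0,0,0,0,-0.03,0.06],[0,0,0,0,0,-0.06,0.06],[0,0,0,0,0,-0.09,0.06],[0,0,0,0,0,-0.12,0.06],[0,0,0,0,0,-0.15,0.06],[0,0,0,0,0,-0.15,0.06]]]}}

```text
t: 19.83
eef_pos: [0.4554, -0.1231, 0.3026]
ee_rot: [-3.137, 0.01, -2.63]
force: [0.6, -0.6, 1.1]
width: 0.06
```

```bash
python3 -c "
from avg import *
go([.41,-.35,.30],[180,0,-152],avg(2))"
```

```text
moment [ 0.01 -0.1   0.04]
now [ 0.4549 -0.1229  0.3012] [-179.83    0.5  -150.68] t 19.88 F [ 0.6 -0.3  0.2] w 0.0601
turn deg [-0.16  0.5   1.32] shift [ 0.1504 -0.1761  0.0004]
```

Move clear (−y side) and take a final look.

{"method": "move_arm", "body": {"deltas": [[[0,0,0,0.15,-0.176,0,0.06],[0,0,0,0.15,-0.176,0,0.06],[0,0,0,0.15,-0.176,0,0.06],[0,0,0,0.15,-0.176,0,0.06],[0,0,0,0.15,-0.176,0,0.06],[0,0,0,0.15,-0.176,0,0.06],[0,0,0,0.15,-0.176,0,0.06],[0,0,0,0.15,-0.176,0,0.06]]]}}

```text
t: 20.6
eef_pos: [0.407, -0.3503, 0.294]
ee_rot: [3.138, 0.0, -2.633]
force: [0.7, 1.1, 0.5]
width: 0.0602
```

Run:
```python
from h import *
from station import viewer
o=[]
for n,(x,y,w,h) in (("side",(140,100,170,210)),("top",(150,150,220,150))):
    f=viewer.grab_frame(n); pickle.dump(f,open(f"{n}9.pkl","wb")); c=f["frame"][y:y+h,x:x+w]; o.append(cv2.resize(c,(400,round(400*h/w)),interpolation=2))
H=max(i.shape[0] for i in o); o=[cv2.copyMakeBorder(i,0,H-i.shape[0],0,0,0) for i in o]
cv2.imwrite("pics/a9.png",np.hstack(o))
```

```text
(no output)
```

View pics/a9.png

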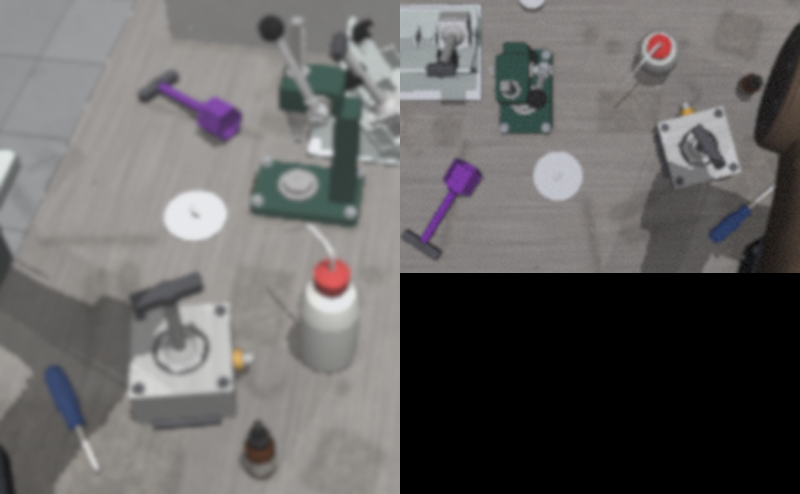

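The key stands upright in the well (side (170,310), top (705,148)), and the lid lies flat on the desk at (195,215)/(558,176). The square key is still in the stand, and the bottle, dropper, screwdriver and purple key are where they were. Handing in.

```bash
python3 -c "
from station import arm; print(arm.job_done())"
```

```text
the job is handed in; nothing more can be done
None
```

The pressure cell is locked and the job is handed in at about 21 s of robot time.

- **Lid:** I lifted it off by its knob and set it flat on bare desk at about (0.41, 0.09), well clear of the cell.
- **Box key:** I took the hexagonal, long-barred key from the left place of the stand and stood it down the well. I turned it clockwise in small steps while pressing. It stopped on the head at a tool height of 0.159 m, then dropped to 0.146 m. That is about 13.5–14 mm, as expected for fully home.
- **Screw:** I turned the key about 53° in all, which includes the slack between socket and head, so it is more than the 34° to the stop. The torque held at 0.3–0.5 N m and then jumped to 1.4–1.5 N m, so I take that as the stop. I judged it from torque alone; the screw angle itself can't be read.
- **Last look:** The key stands upright on its own and the arm is clear. The square key is still in the stand. The wash bottle, dropper, screwdriver and purple look-alike look undisturbed.

- **Measurement disagreements:** The cameras put the cell top about 4 mm lower than stated. The two views of the well differed by about 2–3 mm, so I used a position between them, and the key went in without touching the sides.
- **Forces:** The highest I saw was 28 N, once setting the lid down and once pressing the key home.
- **Pictures:** I viewed 11, one over the budget.

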